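# Park the sauce pan under the glass pass shelf

### The arm

A 6-joint arm with a two-finger parallel gripper is mounted at the origin on the work surface. World frame = base frame: x ahead of the robot, y to its left, z up, the work surface at z = 0. Lengths are in m, angles in rad, forces in N, time in s.
With the tool pointing down it reaches from about 0.35 to 0.975 m from the base axis. Payload 4.9 kg.
Tool frame: the origin (TCP) lies midway between the tips of the shut fingers; the grasp point (between the pads) lies 19 mm behind it; z points along the fingers, y is the line along which they close (so a half turn about z gives the same grasp; the last joint's range is limited). The gripper opens to 85 mm and grips with 20 to 120 N. Pads are 22 mm wide; open, the fingers measure 114 mm over their backs; the gripper's body (76 mm by 85 mm) begins 54 mm behind the grasp point. The pads swing forward as they close: fully open they stand 13 mm farther back than shut.
Start: joints at [1.079, 0.053, 1.613, -0, 1.476, -0.119], TCP at [0.228, 0.582, 0.231] pointing down, gripper open.
Joint ranges: [-3.01, 3.01], [-1.01, 2.22], [0.06, 2.58], [-1.02, 4.17], [0.09, 2.62], [-3.14, 3.14]. Speed limits (rad/s): [2.57, 2.57, 3.14, 3.14, 3.14, 3.14].

### API

Orientations are given as a unit quaternion [w, x, y, z].
In Python, from plant import * gives the robot as it stands.
- The arm moves only by the tool jog_arm, never from a script. Its argument "targets" is a list of rows, each a list of 3 entries, a list of its own where there are three numbers: the shift along the tool's x, y, z in units of 25 mm (1.0 is 25 mm), then the turn, a rotation vector about the tool's x, y, z in units of 8 degrees (1.0 is 8 degrees), then the opening in per cent of the stroke, from 0 (shut) to 100 (fully open). A call has 1 to 8 rows; each row is the pose to reach, as a shift and turn from the pose commanded when the call began, along the tool's axes at that moment; what a row does not reach only later rows make up. A row lasts 1/8 s, in which the tool goes at most 62.5 mm and 10.7 degrees, less where a joint would pass 70% of its speed; a pose out of reach is approached as far as the arm can. A call with a gripper value outside its range is refused whole. The fingers move at their own pace and stop on an object; the grip force is fixed at half the most. Time passes only in rows, so rows that repeat a pose let the fingers close. It gives the time, the measured TCP pose, the force, the opening and the grip force at its end, in the units of the state.
- state(): the state, without advancing time (a new reading comes with each control period).
- grab_frame(name): name is "scene" or "top" or "wrist"; returns (picture, depth): 400x640x3 uint8, red, green, blue; 400x640 float32, m along the optical axis (not along the pixel's ray), 0 where there is no reading.
- camera_params(name): a dict with "fovy" (degrees; the focal length in pixels is half the picture's height over the tangent of half this angle, whatever the lens; pixels are square), "cx", "cy" (the principal point, pixels), "dist" ([k1, k2, p1, p2, k3] as OpenCV has them; the pictures are not rectified), "rvec" (rotation vector, rad) and "tvec" (3), from world to camera coordinates, as OpenCV has them; the wrist camera has in their place "hand_eye" (4x4, takes a point from camera to tool coordinates, whose origin is the TCP and whose axes are the flange's). Camera axes: x right, y down, z forward; pixel columns grow to the right and rows downward; lengths in m; the calibration is good to about 2 mm. A picture is of the moment at which its call begins: read the wrist's pose just before it. camera_params takes no time and is no camera call.
- job_done(): hands the job in; it is judged then, once.
The state is a dict: "time": time; "joint_pos": joint angles; "joint_vel": joint speeds; "joint_efforts": joint torques, N m; "tool_pos": TCP position; "tool_rot": TCP orientation; "contact_force": force on the tool from outside, world axes, zero at the start; "ft_torque": the same for the moment, N m; "gripper_width": opening from 0.0 (shut) to 1.0 (fully open); "grasp_force": force on a finger pad.
Only numpy, scipy, OpenCV 4.12 (cv2) and the standard library are available. Lean on these libraries where they do the work, as an engineer would, in place of code of your own. Each camera call takes 0.05 s, during which the arm holds its last target. There are 200 camera calls.

### The job

Lift the closed sauce pan out of its grey cradle by the bar on its lid and set it down, let go, on the open landing in front of the glass-roofed holding bay, lined up with the gap beside the red curb and with its side handle pointing out of the bay. Then take it by the side handle, slide it in through the gap under the glass until it meets the back stop, and move it sideways behind the red curb until it meets the side guide, so that it stands square in that back corner; let go. Keep the pan roughly level all the way and do not disturb the bottle, the bowl or the jar.

Things in the scene. Friction and masses are not known exactly. Their poses are not given: they have to be found in the camera images.
- pan: Closed sauce pan, one rigid piece, 0.45-0.85 kg: steel body, orange lid, 120 (x) x 100 (y) x 55 mm, too wide to grip. Black lid bar along x, 50 long, 14 wide, z 64 to 88 mm (9 mm of air below it). Flat black side handle along -x from x -60 to -125 mm, 12 mm wide, z 30 to 50 mm. Origin: centre of the underside, z up, -x towards the side handle.
- pan_bar (a point): Middle of the lid's grip bar, 76 mm above the pan's underside; axes as the pan (bar along x, grip across y).
- pan_handle (a point): Grip point on the side handle, 112 mm from the pan's centre along -x (13 mm from the handle's tip), 40 mm above the underside; axes as the pan (handle along x, grip across y).
- cradle: Fixed grey plastic cradle, plate 260 x 130 x 6 mm, on which the pan stands at the start. Two upright cheeks (75 long, 12 thick, up to z 70 mm) stand 30 mm apart beside the pan's side handle, so it cannot be gripped there. Origin on the counter beneath the pan's centre (plate x -180 to +80); axes roughly as the pan's at the start.
- bay: Fixed bay. Origin: on the counter, middle of the mouth; x points in, y to the curb's side, z up; mm. White floor plate top z 8, x -150 to 160, y -105 to 105; x below 0 is the open landing. Glass roof x 35 to 160, z 120 to 128. Blue side guides, inner faces y -85 and 85 (x 0 to 160, z to 38), corner posts above. Blue back stop, inner face x 146, z to 38.
- bay_curb (a point): Middle of the top of the red retaining curb that closes part of the mouth: bay x 0 to 12, y 31 to 85, top at z 20 mm (12 mm above the floor plate). The gap to slide through is the rest of the mouth, y -85 to 31 (116 mm wide). Axes as the bay.
- bay_landing (a point): Where the pan's origin fits when set down on the landing: bay x -70, y -27 mm (centre of the gap), clear of the glass, on the floor plate; axes as the bay (pan x along bay x). Within 25 mm of it along x and y is good.
- bay_home (a point): Where the pan's origin is when it stands home, touching the back stop and the side guide behind the curb: bay x 86, y 35 mm, on the floor plate; axes as the bay.
- bottle: Bystander: red sauce bottle, 60 mm across, 170 mm tall, upright. Origin: centre of its underside.
- bowl: Bystander: white bowl, 110 mm across, 55 mm tall. Origin: centre of its underside.
- jar: Bystander: amber jar with steel cap, 64 mm across, 90 mm tall. Origin: centre of its underside.
Not all that is in view belongs to the job. Leave any blue or green look-alike of the pan alone.

How it is judged:
By the outcome, as a careful person would: the job done as asked, in the order asked, and still so for the second after the job is handed in, with the robot touching nothing.
It also fails if it takes over 64 s, if anything falls off the work surface, if the arm or the gripper's body presses on something with over 40 N, if the wrist force passes 120 N, or if a joint passes its speed limit or range.

## Working session

There is one attempt and no reset: what is moved stays moved. The work goes in short steps, Python scripts to look and compute and a tool call to move; the robot and the scene stay as the last step left them, time stands still between calls to the robot, and variables do not carry over. Pictures are saved under pics/ and viewed, at most 10 in all, crops included, and the job is handed in when it is done.

Besides the shell and the picture viewer there is one more tool, called as name([rows], argument=value, ...), one row to a line, values as JSON. jog_arm: Moves the arm, as the interface text tells. Its arguments: {"type":"object","properties":{"targets":{"type":"array"}},"required":["targets"]}

```bash
mkdir -p pics; cat > h.py <<'E'
from plant import *
import numpy as np, cv2
from scipy.spatial.transform import Rotation as R
def cam(n,st=None):
    c=camera_params(n); f=200/np.tan(np.radians(c['fovy'])/2)
    K=np.array([[f,0,c['cx']],[0,f,c['cy']],[0,0,1.]]); d=np.array(c['dist'],float)
    if 'rvec' in c:
        M=np.eye(4);M[:3,:3]=cv2.Rodrigues(np.array(c['rvec'],float))[0];M[:3,3]=np.ravel(c['tvec']);T=np.linalg.inv(M)
    else:
        W=np.eye(4);q=st['tool_rot'];W[:3,:3]=R.from_quat([q[1],q[2],q[3],q[0]]).as_matrix();W[:3,3]=st['tool_pos'];T=W@np.array(c['hand_eye'])
    return K,d,T
def cloud(depth,K,d,T):
    v,u=np.mgrid[0:400,0:640]; p=cv2.undistortPoints(np.stack([u,v],-1).reshape(-1,1,2).astype(np.float64),K,d).reshape(400,640,2)
    P=np.dstack([p*depth[...,None],depth]); return P@T[:3,:3].T+T[:3,3]
def snap(n):
    st=state(); im,de=grab_frame(n); K,d,T=cam(n,st); return im,de,cloud(de,K,d,T),K,d,T
def save(im,p): cv2.imwrite(p,cv2.cvtColor(im,cv2.COLOR_RGB2BGR))
def proj(P,K,d,T):
    M=np.linalg.inv(T); return cv2.projectPoints(np.array(P,float).reshape(-1,3),cv2.Rodrigues(M[:3,:3])[0],M[:3,3],K,d)[0].reshape(-1,2)
E
python3 - <<'E'
from h import *
for n in('scene','top'):
    im,de,P,K,d,T=snap(n); save(im,f'pics/{n}0.png'); np.savez(f'{n}0.npz',im=im,de=de,P=P,K=K,d=d,T=T); print(n,T[:3,3],T[:3,2])
s=state();print(s)
E
```

```text
scene [ 0.86443642 -0.35905171  0.88211259] [-0.39367234  0.40885774 -0.82332098]
top [0.41336948 0.07075339 1.24372391] [ 0.0465695  -0.01198022 -0.99884321]
{'time': 0.1, 'joint_pos': array([ 1.07901026e+00,  5.33126343e-02,  1.61416024e+00, -1.22567353e-05,
        1.47600573e+00, -1.19031967e-01]), 'joint_vel': array([-0.00054551,  0.00110738, -0.00560162, -0.00080192, -0.00110644,
        0.00034115]), 'joint_efforts': array([ 1.96678384e-04, -3.94902778e+01, -3.71362817e+01, -7.82390225e-05,
        3.82803919e-03, -3.13348937e-05]), 'tool_pos': array([0.22736534, 0.5815681 , 0.23017033]), 'tool_rot': array([-2.77718877e-04,  1.85299254e-01,  9.82681687e-01, -9.01172383e-04]), 'contact_force': array([-0.14559057, -0.68497819, -0.1142797 ]), 'ft_torque': array([-0.01823888, -0.00137658, -0.00981468]), 'grasp_force': 0.0, 'gripper_width': 0.998112794851222}
```

View pics/scene0.png

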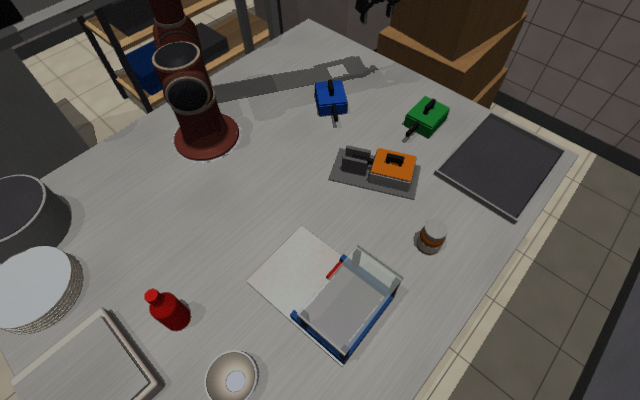

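View pics/top0.png

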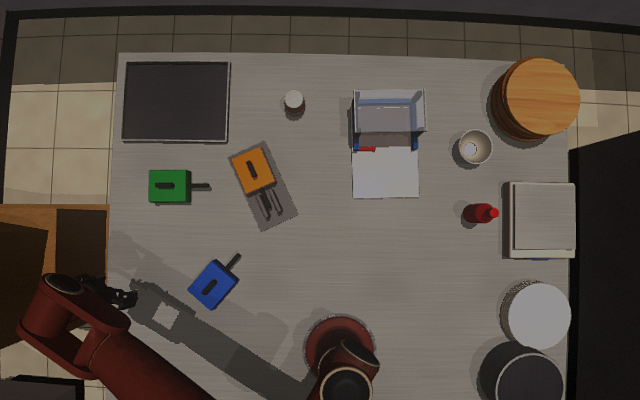

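The scene holds three pan look-alikes in the top view: orange at (253,168) standing in the grey cradle, blue at (213,284) and green at (168,186). The orange one fits, with its orange lid and grey cradle. The bay is at (388,140) with its red curb at (365,149) and the landing below it at (386,172). The bottle is at (480,212), the bowl at (474,147) and the jar at (294,102).

```bash
python3 - <<'E'
from h import *
D={n:np.load(n+'0.npz') for n in('top','scene')}
for n,win in(('top',(215,310,130,240)),('scene',(325,425,140,200))):
    D0=D[n];im=D0['im'];P=D0['P'];x0,x1,y0,y1=win
    hsv=cv2.cvtColor(im,cv2.COLOR_RGB2HSV); m=np.zeros((400,640),bool); m[y0:y1,x0:x1]=1
    o=m&(hsv[...,0]>8)&(hsv[...,0]<25)&(hsv[...,1]>150)&(hsv[...,2]>90)
    z=P[...,2]; q=P[o]; print(n,'lid z',np.percentile(q[:,2],[10,50,90]),o.sum())
    q=q[abs(q[:,2]-np.median(q[:,2]))<.008]
    r=cv2.minAreaRect((q[:,:2]*1000).astype(np.float32));print(' lid rect mm',r)
    b=m&(z>.078)&(z<.11); q=P[b]; 
    if len(q): print(' bar',q.mean(0),len(q),cv2.minAreaRect((q[:,:2]*1000).astype(np.float32)))
    # red curb
    red=((hsv[...,0]<6)|(hsv[...,0]>174))&(hsv[...,1]>150)&(hsv[...,2]>60)
    w=np.zeros_like(red); 
    if n=='top': w[135:160,345:425]=1
    else: w[250:285,315:350]=1
    q=P[red&w];print(' red',len(q),np.median(q,0),cv2.minAreaRect((q[:,:2]*1000).astype(np.float32)))
    # blue parts
    blue=(hsv[...,0]>100)&(hsv[...,0]<125)&(hsv[...,1]>120)
    w=np.zeros_like(red)
    if n=='top': w[80:160,340:435]=1
    else: w[235:370,280:410]=1
    q=P[blue&w];print(' blue',len(q),cv2.minAreaRect((q[:,:2]*1000).astype(np.float32)),np.percentile(q[:,2],[5,50,95]))
    wh=(hsv[...,1]<40)&(hsv[...,2]>150)&(z>.001)&(z<.016); w=np.zeros_like(red)
    if n=='top': w[140:205,340:430]=1
    else: w[220:320,240:345]=1
    q=P[wh&w];r=cv2.minAreaRect((q[:,:2]*1000).astype(np.float32));print(' plate',len(q),np.median(q[:,2]),r,cv2.boxPoints(r).tolist())
    for k,p in (('jar',(294,102)),('bowl',(474,147)),('bottle',(492,212))) if n=='top' else (('jar',(434,230)),('bowl',(235,380)),('bottle',(152,297))): print(k,P[p[1],p[0]])
t=cv2.resize(D['top']['im'][80:240,215:445],None,fx=3.4,fy=3.4,interpolation=cv2.INTER_CUBIC); save(t,'pics/crop.png')
E
```

```text
top lid z [0.05834801 0.06164488 0.06485749] 1102
 lid rect mm ((555.7939453125, 273.8662414550781), (114.74359893798828, 95.15391540527344), 24.64470672607422)
 bar [0.5558058  0.2734063  0.09331051] 91 ((555.9880981445312, 274.2242126464844), (48.591224670410156, 14.2589111328125), 24.49055290222168)
 red 64 [ 0.63390118 -0.07541185  0.0195232 ] ((634.88916015625, -76.07201385498047), (10.528499603271484, 49.01007080078125), 2.472047805786133)
 blue 64 ((543.0267333984375, -85.51156616210938), (221.8358917236328, 340.1583557128906), 72.79397583007812) [0.03429121 0.03934998 0.04307896]
 plate 258 0.008554769841571774 ((563.3390502929688, -135.4158477783203), (158.7069091796875, 203.6826629638672), 2.556149482727051) [[479.5225524902344, -37.21488952636719], [488.6065368652344, -240.69488525390625], [647.155517578125, -233.61680603027344], [638.071533203125, -30.136810302734375]]
jar [0.75672672 0.15072269 0.09252085]
bowl [ 0.65177143 -0.42777345  0.00199675]
bottle [ 0.43837855 -0.41102386  0.17112616]
scene lid z [0.05805797 0.05992902 0.06181609] 844
 lid rect mm ((554.712707519
[... 257 characters left out ...]
.07606231  0.01889862] ((632.7813720703125, -76.0069580078125), (7.545820236206055, 54.216094970703125), 2.56208872795105)
 blue 650 ((728.08251953125, -201.6840057373047), (190.287841796875, 370.4299011230469), 13.718513488769531) [0.02193349 0.03731846 0.04037282]
 plate 4418 0.00711696769782022 ((537.9345092773438, -138.00717163085938), (197.97035217285156, 209.22071838378906), 2.4350409507751465) [[434.59417724609375, -37.69682312011719], [443.48321533203125, -246.72862243652344], [641.2748413085938, -238.31752014160156], [632.3858032226562, -29.285720825195312]]
jar [0.76630308 0.14469774 0.08949848]
bowl [ 0.64152586 -0.41089215  0.00433315]
bottle [ 0.44285095 -0.41845916  0.1689955 ]
```

View pics/crop.png

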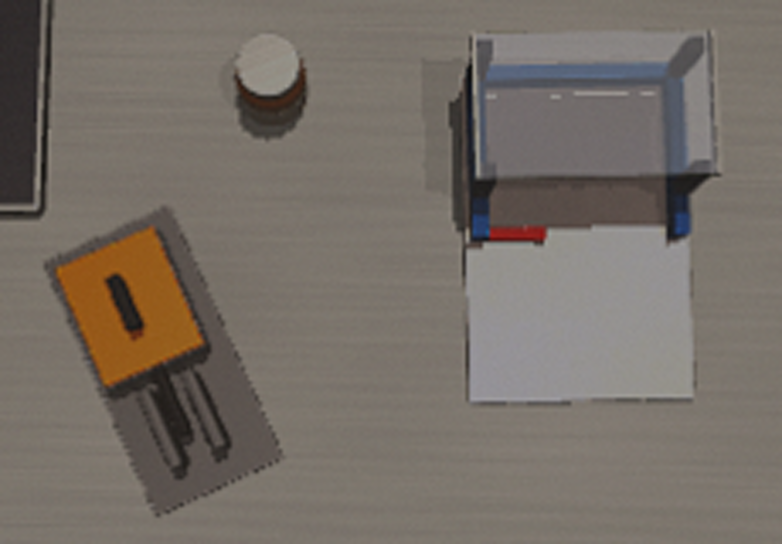

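The crop confirms it: orange pan at (125,305) on the grey cradle, its black handle between the two cheeks at (175,400). The bay is on the right, with the red curb at (515,235) on its left and the white landing in front. The sizes (lid about 115x96 mm, bar 49x14 mm, curb 54 mm, plate 209 mm) match the description.

```bash
cat >> h.py <<'E'
by=np.radians(2.5); BO=np.array([.6298,-.134,0])
def bay(x,y,z=0): c,s=np.cos(by),np.sin(by); return BO+np.array([c*x-s*y,s*x+c*y,z*1.])/1000
def rel(p,yaw_y,extra=None):
    "units from now to TCP p, tool down with tool-y at yaw_y deg"
    s=state();q=s['tool_rot'];A=R.from_quat([q[1],q[2],q[3],q[0]]); a=np.radians(yaw_y)
    y=np.array([np.cos(a),np.sin(a),0]);z=np.array([0,0,-1.]);B=R.from_matrix(np.stack([np.cross(y,z),y,z],1))
    d=A.inv().apply(np.array(p)-s['tool_pos'])/.025; r=np.degrees((A.inv()*B).as_rotvec())/8
    print('t',s['time'],'shift',d.round(2),'turn',r.round(2)); return d,r
E
python3 - <<'E'
from h import *
rel((.5556,.2725,.17),114.8)
print(np.round(camera_params('wrist')['hand_eye'],3)); print(bay(-70,-27),bay(86,35))
E
```

```text
t 0.1 shift [-16.73  -6.73   2.42] turn [-0.01 -0.01 -5.77]
[[-0.    -0.962 -0.272  0.07 ]
 [ 1.    -0.001  0.     0.001]
 [-0.001 -0.272  0.962 -0.142]
 [ 0.     0.     0.     1.   ]]
[ 0.56104435 -0.16402766  0.        ] [ 0.71419147 -0.09528204  0.        ]
```

jog_arm([
  [[-2.1,-0.8,0],[0,0,-0.7],100],
  [[-4.2,-1.7,0],[0,0,-1.4],100],
  [[-6.3,-2.5,0.3],[0,0,-2.2],100],
  [[-8.4,-3.4,0.6],[0,0,-2.9],100],
  [[-10.5,-4.2,0.9],[0,0,-3.6],100],
  [[-12.6,-5.1,1.2],[0,0,-4.3],100],
  [[-14.7,-5.9,1.2],[0,0,-5.1],100],
  [[-16.7,-6.7,1.2],[0,0,-5.77],100],
])

```text
time: 1.1
tool_pos: [0.5563, 0.2724, 0.2006]
tool_rot: [-0.0, -0.216, 0.976, 0.0]
contact_force: [0.2, 0.5, 0.4]
gripper_width: 1.002
grasp_force: 0.0
```

jog_arm([
  [[0,0,0],[0,0,0],100],
  [[0,0,0],[0,0,0],100],
])

```text
time: 1.35
tool_pos: [0.555, 0.274, 0.2006]
tool_rot: [-0.001, -0.214, 0.977, 0.0]
contact_force: [0.6, -0.2, -0.2]
gripper_width: 1.001
grasp_force: 0.0
```

```bash
python3 - <<'E'
from h import *
im,de,P,K,d,T=snap('wrist'); save(im,'pics/w1.png')
z=P[...,2]; hsv=cv2.cvtColor(im,cv2.COLOR_RGB2HSV)
o=(hsv[...,0]>8)&(hsv[...,0]<25)&(hsv[...,1]>150)&(hsv[...,2]>90)&(abs(z-.061)<.012)
q=P[o];print(np.median(q[:,2]),cv2.minAreaRect((q[:,:2]*1000).astype(np.float32)))
b=(z>.086)&(z<.102)&(np.hypot(P[...,0]-.5556,P[...,1]-.2725)<.04);q=P[b];print(len(q),np.median(q[:,2]),cv2.minAreaRect((q[:,:2]*1000).astype(np.float32)))
print(state()['tool_pos'],state()['gripper_width']);rel((.5556,.2725,.066),114.8)
E
```

```text
0.06014863777851631 ((610.7188110351562, 207.47409057617188), (132.36293029785156, 294.9222106933594), 39.310665130615234)
774 0.0928431836809351 ((554.7643432617188, 276.11376953125), (49.38623046875, 13.382303237915039), 24.844039916992188)
[0.55461893 0.27451271 0.20079659] 0.9987731832062917
t 1.4 shift [-0.01 -0.09  5.39] turn [ 0.   -0.01  0.  ]
```

View pics/w1.png

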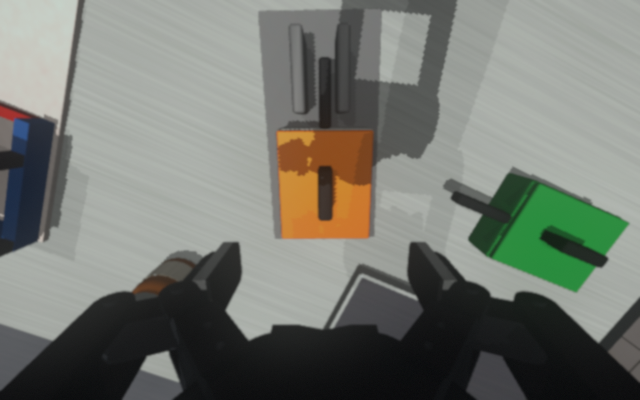

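The wrist view shows the bar at (325,193) aligned and centred between the fingers (240 and 412), agreeing to about 2 mm. I'm descending.

jog_arm([
  [[0,0,1.5],[0,0,0],100],
  [[0,0,3],[0,0,0],100],
  [[0,0,4.3],[0,0,0],100],
  [[0,0,5],[0,0,0],100],
  [[0,0,5.35],[0,0,0],100],
  [[0,0,5.35],[0,0,0],50],
  [[0,0,5.35],[0,0,0],0],
  [[0,0,5.35],[0,0,0],0],
])

```text
time: 2.4
tool_pos: [0.5563, 0.2743, 0.0689]
tool_rot: [0.001, -0.215, 0.977, 0.0]
contact_force: [-0.1, 0.5, 0.4]
gripper_width: 0.377
grasp_force: 0.0
```

jog_arm([
  [[0,0,0],[0,0,0],0],
  [[0,0,0],[0,0,0],0],
  [[0,0,0],[0,0,0],0],
  [[0,0,0],[0,0,0],0],
])

```text
time: 2.9
tool_pos: [0.5558, 0.2746, 0.0683]
tool_rot: [0.001, -0.215, 0.977, 0.0]
contact_force: [-1.2, 3.4, 5.3]
gripper_width: 0.15
grasp_force: 62.5
```

jog_arm([
  [[0,0,-0.5],[0,0,0],0],
  [[0,0,-1.2],[0,0,0],0],
  [[0,0,-2.0],[0,0,0],0],
  [[0,0,-2.8],[0,0,0],0],
  [[0,0,-3.5],[0,0,0],0],
  [[0,0,-4],[0,0,0],0],
  [[0,0,-4],[0,0,0],0],
])

```text
time: 3.78
tool_pos: [0.5563, 0.2743, 0.1693]
tool_rot: [0.001, -0.215, 0.977, 0.0]
contact_force: [0.9, 0.2, -7.3]
gripper_width: 0.148
grasp_force: 61.2
```

```bash
python3 - <<'E'
from h import *
im,de,P,K,d,T=snap('wrist')
s=state();print(s['contact_force'],s['ft_torque'],s['gripper_width'])
z=P[...,2]; hsv=cv2.cvtColor(im,cv2.COLOR_RGB2HSV)
# lid plane tilt
o=(hsv[...,0]>8)&(hsv[...,0]<25)&(hsv[...,1]>150)&(hsv[...,2]>60)&(np.hypot(P[...,0]-.5556,P[...,1]-.2725)<.09)&(z>.1)
q=P[o];A=np.c_[q[:,:2]-q[:,:2].mean(0),np.ones(len(q))];print(len(q),np.linalg.lstsq(A,q[:,2],rcond=None)[0],cv2.minAreaRect((q[:,:2]*1000).astype(np.float32)))
p=bay(-70,-27); rel((p[0],p[1],.17),92.5)
E
```

```text
[ 0.69100648  0.2904978  -7.43317168] [-0.04493515  0.02464202  0.06125748] 0.15172531444175721
18959 [-0.02061188 -0.00294219  0.16257187] ((550.4835205078125, 272.8581237792969), (127.05840301513672, 94.35169982910156), 24.782093048095703)
t 3.825 shift [  7.15 -16.    -0.09] turn [0.   0.   2.79]
```

jog_arm([
  [[0.2,-0.4,0],[0,0,0],0],
  [[0.6,-1.3,0],[0,0,0],0],
  [[1.2,-2.7,0],[0,0,0],0],
  [[1.9,-4.3,0],[0,0,0],0],
  [[2.7,-6,0],[0,0,0],0],
  [[3.4,-7.6,0],[0,0,0.5],0],
  [[4.1,-9.2,0],[0,0,1],0],
  [[4.7,-10.5,0],[0,0,1.5],0],
])

```text
time: 4.82
tool_pos: [0.5578, -0.0158, 0.1664]
tool_rot: [-0.001, -0.11, 0.994, -0.0]
contact_force: [-0.3, 0.5, -5.9]
gripper_width: 0.151
grasp_force: 61.0
```

```bash
python3 - <<'E'
from h import *
p=bay(-70,-27); rel((p[0],p[1],.17),92.5)
E
```

```text
t 4.825 shift [ 1.17 -5.81 -0.14] turn [-0.   -0.01  1.26]
```

jog_arm([
  [[0.3,-1.3,0],[0,0,0.3],0],
  [[0.5,-2.6,0],[0,0,0.6],0],
  [[0.8,-3.8,0],[0,0,0.9],0],
  [[1,-4.8,0],[0,0,1.1],0],
  [[1.15,-5.5,0],[0,0,1.26],0],
  [[1.17,-5.8,0],[0,0,1.26],0],
  [[1.17,-5.8,0],[0,0,1.26],0],
])

```text
time: 5.7
tool_pos: [0.5624, -0.1614, 0.1673]
tool_rot: [-0.0, -0.024, 1.0, 0.0]
contact_force: [-0.1, 0.0, -7.2]
gripper_width: 0.153
grasp_force: 61.0
```

```bash
python3 - <<'E'
from h import *
im,de,P,K,d,T=snap('top'); save(cv2.resize(im[80:240,215:445],None,fx=3.4,fy=3.4,interpolation=cv2.INTER_CUBIC),'pics/t2.png')
p=bay(-70,-27); rel((p[0],p[1],.0703),92.5)
im,de,P,K,d,T=snap('wrist'); save(im,'pics/w2.png'); np.savez('w2.npz',im=im,P=P)
E
```

```text
t 5.75 shift [ 0.06 -0.12  3.88] turn [ 0.01 -0.    0.03]
```

View pics/w2.png

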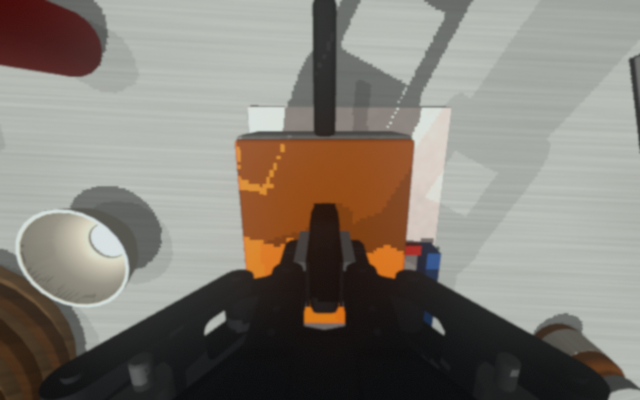

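```bash
python3 - <<'E'
from h import *
d=np.load('w2.npz');P=d['P']
print(P[108,[255,280,360,430]].round(4),P[[115,125,135],446].round(4))
for p in P[108,[255,430]].tolist()+P[[115,125],446].tolist():
    v=(np.array(p)-BO)*1000;c,s=np.cos(by),np.sin(by);print('bay',c*v[0]+s*v[1],-s*v[0]+c*v[1])
E
```

```text
[[ 0.4875 -0.234   0.008 ]
 [ 0.4863 -0.2084  0.0085]
 [ 0.4823 -0.1264  0.0066]
 [ 0.479  -0.0549  0.0078]] [[ 0.4851 -0.0371  0.007 ]
 [ 0.495  -0.0357  0.0076]
 [ 0.5052 -0.0338  0.0072]]
bay -146.53898017223315 -93.6739420231811
bay -147.18585717423414 85.61020528884015
bay -140.3464413978537 103.15247839138542
bay -130.3548317367068 104.12197452357971
```

jog_arm([
  [[0,0,0.8],[0,0,0],0],
  [[0,0,1.8],[0,0,0],0],
  [[0,0,2.7],[0,0,0],0],
  [[0,0,3.2],[0,0,0],0],
  [[0,0,3.5],[0,0,0],0],
  [[0,0,3.65],[0,0,0],0],
  [[0,0,3.75],[0,0,0],0],
  [[0,0,3.8],[0,0,0],0],
])

```text
time: 6.8
tool_pos: [0.563, -0.1616, 0.0732]
tool_rot: [0.001, -0.024, 1.0, -0.0]
contact_force: [-0.8, 0.3, -5.8]
gripper_width: 0.157
grasp_force: 60.9
```

jog_arm([
  [[0,0,0.05],[0,0,0],0],
  [[0,0,0.1],[0,0,0],0],
  [[0,0,0.13],[0,0,0],0],
  [[0,0,0.13],[0,0,0],0],
])

```text
time: 7.3
tool_pos: [0.5627, -0.1614, 0.0703]
tool_rot: [0.0, -0.024, 1.0, -0.0]
contact_force: [-4.3, 2.4, 2.6]
gripper_width: 0.155
grasp_force: 62.1
```

jog_arm([
  [[0,0,0],[0,0,0],60],
  [[0,0,0],[0,0,0],60],
  [[0,0,0],[0,0,0],60],
  [[0,0,0],[0,0,0],60],
])

```text
time: 7.8
tool_pos: [0.5627, -0.1616, 0.0695]
tool_rot: [0.0, -0.024, 1.0, -0.0]
contact_force: [0.1, -0.4, -0.2]
gripper_width: 0.602
grasp_force: 0.0
```

jog_arm([
  [[0,0,-1],[0,0,0],60],
  [[0,0,-2.5],[0,0,0],60],
  [[0,0,-4],[0,0,0],60],
  [[1.5,0,-4.3],[0,0,0],60],
  [[3.5,0,-4.3],[0,0,0],60],
  [[4.5,0,-4.3],[0,0,0],60],
  [[4.5,0,-4.3],[0,0,0],60],
  [[4.5,0,-4.3],[0,0,0],60],
])

```text
time: 8.8
tool_pos: [0.4509, -0.1669, 0.1772]
tool_rot: [0.001, -0.024, 1.0, -0.0]
contact_force: [-0.0, -0.7, 0.5]
gripper_width: 0.598
grasp_force: 0.0
```

```bash
cat >> h.py <<'E'
def lid(cam='wrist'):
    im,de,P,K,d,T=snap(cam); z=P[...,2]; hsv=cv2.cvtColor(im,cv2.COLOR_RGB2HSV)
    o=(hsv[...,0]>8)&(hsv[...,0]<25)&(hsv[...,1]>150)&(hsv[...,2]>60)&(abs(z-.063)<.015)&(abs(P[...,0]-.62)<.2)&(abs(P[...,1]+.13)<.13)
    print(cam,'lid z',np.median(z[o]).round(4),cv2.minAreaRect((P[o][:,:2]*1000).astype(np.float32)))
    return im,P
def tobay(p): v=(np.array(p)-BO)*1000;c,s=np.cos(by),np.sin(by);return (c*v[0]+s*v[1]).round(1),(-s*v[0]+c*v[1]).round(1)
E
python3 - <<'E'
from h import *
im,P=lid('top')
im,P=lid(); save(im,'pics/w3.png'); z=P[...,2];g=cv2.cvtColor(im,cv2.COLOR_RGB2GRAY)
b=(abs(z-.058)<.008)&(g<70)&(P[...,0]<.515)&(P[...,0]>.43)&(abs(P[...,1]+.165)<.04);q=P[b]
print(len(q),cv2.minAreaRect((q[:,:2]*1000).astype(np.float32)),np.median(q[:,2]))
print(state()['tool_pos'],state()['gripper_width'])
E
```

```text
top lid z 0.0639 ((562.0040893554688, -162.17945861816406), (113.3665542602539, 94.48736572265625), 1.6326735019683838)
wrist lid z 0.0621 ((553.803955078125, -161.38681030273438), (99.77242279052734, 98.07929229736328), 2.5704267024993896)
703 ((470.0201416015625, -147.74844360351562), (66.25194549560547, 44.65797805786133), 0.7326761484146118) 0.056857149274088026
[ 0.45100862 -0.16685429  0.17699847] 0.5972043721379553
```

View pics/w3.png

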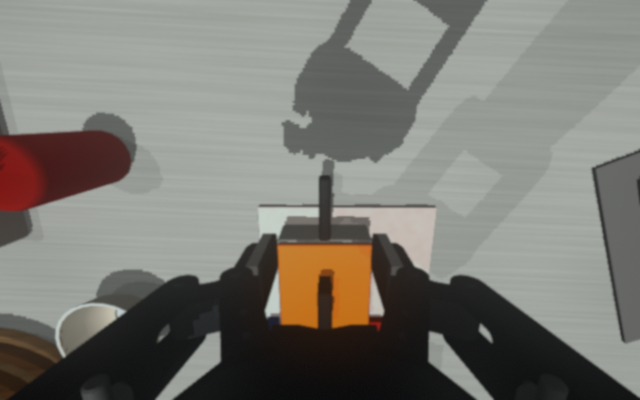

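The pan stands upright on the landing. Its handle at (325,205) is centred between the fingers (270 and 380), and the lid is centred at bay (-69,-25) with the right yaw. I'm going down onto the handle.

jog_arm([
  [[0,0,1.3],[0,0,0],60],
  [[0,0,2.8],[0,0,0],60],
  [[0,0,4.2],[0,0,0],60],
  [[0,0,5.2],[0,0,0],60],
  [[0,0,5.7],[0,0,0],60],
  [[0,0,5.85],[0,0,0],60],
  [[0,0,5.85],[0,0,0],0],
  [[0,0,5.85],[0,0,0],0],
])

```text
time: 9.9
tool_pos: [0.451, -0.1673, 0.0318]
tool_rot: [0.001, -0.024, 1.0, -0.001]
contact_force: [-0.1, -0.8, 0.3]
gripper_width: 0.18
grasp_force: 0.0
```

jog_arm([
  [[0,0,0],[0,0,0],0],
  [[0,0,0],[0,0,0],0],
  [[0,0,0],[0,0,0],0],
])

```text
time: 10.28
tool_pos: [0.451, -0.1672, 0.0319]
tool_rot: [0.001, -0.024, 1.0, -0.0]
contact_force: [-1.2, 1.0, 6.1]
gripper_width: 0.126
grasp_force: 60.0
```

```bash
python3 - <<'E'
from h import *
p=state()['tool_pos'];print(p,tobay(p)); rel([*bay(-26-6,-27)[:2],p[2]],92.5)
lid('top')
E
```

```text
[ 0.45098746 -0.16721516  0.03190854] (np.float64(-180.1), np.float64(-25.4))
t 10.275 shift [-5.92 -0.09  0.01] turn [-0.01  0.01  0.03]
top lid z 0.0639 ((562.59228515625, -162.52313232421875), (113.62762451171875, 94.72510528564453), 2.5656161308288574)
```

jog_arm([
  [[-0.2,0,-0.02],[0,0,0],0],
  [[-0.7,-0.1,-0.02],[0,0,0],0],
  [[-1.4,-0.1,-0.02],[0,0,0],0],
  [[-2.1,-0.1,-0.02],[0,0,0],0],
  [[-2.8,-0.1,-0.02],[0,0,0],0],
  [[-3.4,-0.1,-0.02],[0,0,0],0],
  [[-3.8,-0.1,-0.02],[0,0,0],0],
  [[-4,-0.1,-0.02],[0,0,0],0],
])

```text
time: 11.32
tool_pos: [0.5484, -0.1651, 0.0319]
tool_rot: [-0.003, -0.024, 1.0, -0.0]
contact_force: [-14.4, -0.8, 13.6]
gripper_width: 0.129
grasp_force: 61.1
```

```bash
python3 - <<'E'
from h import *
p=state()['tool_pos'];print(p,tobay(p)); rel([*bay(-26,-27)[:2],p[2]],92.5)
E
```

```text
[ 0.54838343 -0.16511276  0.03192488] (np.float64(-82.7), np.float64(-27.5))
t 11.325 shift [-2.27  0.01 -0.01] turn [-0.   -0.04  0.03]
```

jog_arm([
  [[0,0,-0.05],[0,0,0],0],
  [[-0.4,0,-0.06],[0,0,0],0],
  [[-0.8,0,-0.06],[0,0,0],0],
  [[-1.2,0,-0.06],[0,0,0],0],
  [[-1.6,0,-0.06],[0,0,0],0],
  [[-1.9,0,-0.06],[0,0,0],0],
])

```text
time: 12.08
tool_pos: [0.5962, -0.1622, 0.0319]
tool_rot: [-0.002, -0.024, 1.0, 0.0]
contact_force: [-7.2, -1.1, 3.8]
gripper_width: 0.125
grasp_force: 59.6
```

```bash
python3 - <<'E'
from h import *
s=state();p=s['tool_pos'];print(p,tobay(p),s['contact_force']); rel([*bay(-26,-27)[:2],p[2]],92.5)
im,P=lid('top');lid('scene')
E
```

```text
[ 0.59624362 -0.16222347  0.03194533] (np.float64(-34.8), np.float64(-26.7)) [-7.19747685 -1.0571681   3.80873075]
t 12.075 shift [-0.35 -0.01 -0.  ] turn [ 0.   -0.03  0.03]
top lid z 0.0635 ((661.7722778320312, -127.93293762207031), (28.309139251708984, 28.379499435424805), 89.8410415649414)
scene lid z nan ((0.0, 0.0), (0.0, 0.0), 0.0)
  return _methods._mean(a, axis=axis, dtype=dtype,
  ret = ret.dtype.type(ret / rcount)
```

Now I'll push in gently to the back stop.

jog_arm([
  [[-0.15,0,0],[0,0,0],0],
  [[-0.25,0,0],[0,0,0],0],
  [[-0.35,0,0],[0,0,0],0],
  [[-0.4,0,0],[0,0,0],0],
  [[-0.4,0,0],[0,0,0],0],
])

```text
time: 12.8
tool_pos: [0.6064, -0.1617, 0.032]
tool_rot: [-0.001, -0.024, 1.0, 0.0]
contact_force: [-5.6, 0.5, 1.5]
gripper_width: 0.126
grasp_force: 59.4
```

jog_arm([
  [[-0.08,0,0],[0,0,0],0],
  [[-0.16,0,0],[0,0,0],0],
  [[-0.2,0,0],[0,0,0],0],
  [[-0.2,0,0],[0,0,0],0],
])

```text
time: 13.3
tool_pos: [0.6068, -0.1616, 0.0319]
tool_rot: [-0.007, -0.024, 1.0, 0.001]
contact_force: [-23.4, 0.3, 14.4]
gripper_width: 0.126
grasp_force: 61.3
```

jog_arm([
  [[0.1,0,0],[0,0,0],0],
  [[0.12,0.2,-0.02],[0,0,0],0],
  [[0.12,0.5,-0.02],[0,0,0],0],
  [[0.12,0.8,-0.02],[0,0,0],0],
  [[0.12,1.1,-0.02],[0,0,0],0],
  [[0.12,1.4,-0.02],[0,0,0],0],
  [[0.12,1.6,-0.02],[0,0,0],0],
  [[0.12,1.6,-0.02],[0,0,0],0],
])

```text
time: 14.3
tool_pos: [0.6, -0.1306, 0.0324]
tool_rot: [-0.009, -0.018, 1.0, -0.006]
contact_force: [-30.2, -28.6, 11.8]
gripper_width: 0.125
grasp_force: 144.3
```

```bash
python3 - <<'E'
from h import *
s=state();p=s['tool_pos'];print(p,tobay(p),s['contact_force'],s['ft_torque']); rel([*bay(-25,35)[:2],p[2]],92.5)
im,P,*_=(lambda r:(r[0],r[2]))(snap('top')); save(cv2.resize(im[60:180,310:460],None,fx=5,fy=5,interpolation=cv2.INTER_CUBIC),'pics/t4.png')
E
```

```text
[ 0.60004341 -0.13057473  0.03241395] (np.float64(-29.6), np.float64(4.7)) [-30.16043555 -28.6433785   11.76850517] [-4.64871033  4.28265411 -3.73128714]
t 14.3 shift [-0.17  1.21 -0.02] turn [-0.08 -0.13 -0.06]
```

View pics/t4.png

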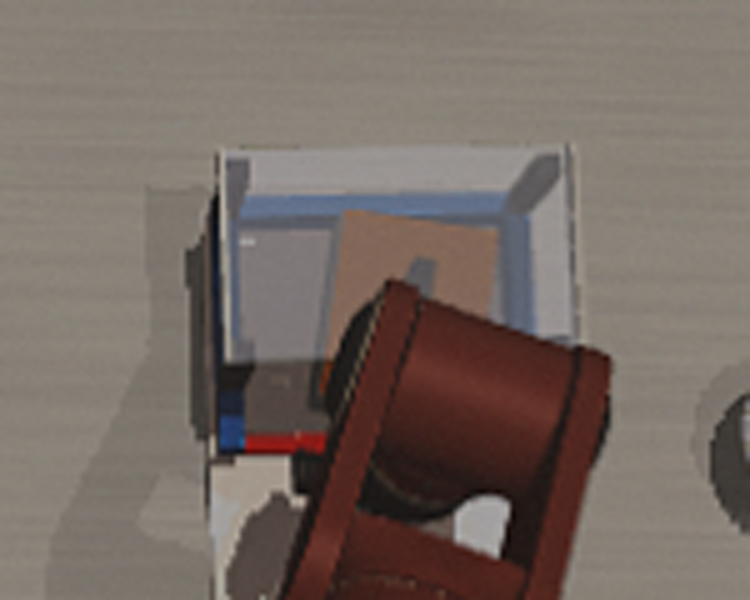

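The handle moved left, but the pan lagged and yawed about 8° clockwise; its far-left corner (345,212) is against the back stop. I'll back off and straighten it.

jog_arm([
  [[0.15,-0.1,-0.02],[0,0,0],0],
  [[0.3,-0.3,-0.04],[0,0,0],0],
  [[0.4,-0.3,-0.04],[0,0,0],0],
  [[0.5,-0.3,-0.04],[0,0,0],0],
  [[0.5,-0.3,-0.04],[0,0,0],0],
])

```text
time: 14.98
tool_pos: [0.595, -0.1291, 0.0336]
tool_rot: [-0.001, -0.024, 1.0, 0.0]
contact_force: [0.1, 0.4, -4.8]
gripper_width: 0.126
grasp_force: 65.8
```

```bash
cat >> h.py <<'E'
def look(tag):
    s=state();p=s['tool_pos'];q=s['tool_rot'];A=R.from_quat([q[1],q[2],q[3],q[0]]).as_matrix()
    print(s['time'],'tcp bay',tobay(p),p[2].round(4),'F',s['contact_force'].round(1),'tool y yaw-bay',np.degrees(np.arctan2(A[1,1],A[0,1])).round(1)-92.5)
    im,de=grab_frame('top');K,d,T=cam('top');hsv=cv2.cvtColor(im,cv2.COLOR_RGB2HSV)
    o=(hsv[...,0]<22)&(hsv[...,1]>60)&(hsv[...,2]>70); w=np.zeros_like(o);w[88:150,352:425]=1;o&=w
    u=np.argwhere(o)[:,::-1].astype(np.float64); u=cv2.undistortPoints(u.reshape(-1,1,2),K,d).reshape(-1,2)
    r=np.c_[u,np.ones(len(u))]@T[:3,:3].T; X=T[:3,3]+r*((.063-T[2,3])/r[:,2:]); b=np.stack([tobay(x) for x in X])
    # lid left (y max) and front (x max) edges
    f=[b[np.abs(b[:,1]-y)<1.5][:,0].max() if (np.abs(b[:,1]-y)<1.5).any() else np.nan for y in range(-70,90,8)]
    l=[b[np.abs(b[:,0]-x)<1.5][:,1].max() if (np.abs(b[:,0]-x)<1.5).any() else np.nan for x in range(40,150,8)]
    print('front x at y-70..',np.round(f),'\nleft y at x40..',np.round(l)); return im
E
python3 - <<'E'
from h import *
look('a')
E
```

```text
14.975 tcp bay (np.float64(-34.5), np.float64(6.4)) 0.0336 F [ 0.1  0.4 -4.8] tool y yaw-bay 0.29999999999999716
front x at y-70.. [ 45.  64.  67.  70. 133. 133. 133. 133. 133. 133. 130. 134. 134. 134.
 134. 131.   1.   7.   8.   8.] 
left y at x40.. [52. 51. 51. 42. 51. 50. 50. 53. 53. 52. 43. 52. nan nan]
```

jog_arm([
  [[-0.1,0.1,0],[0,0,0],0],
  [[-0.1,0.3,0],[0,0,-0.2],0],
  [[-0.1,0.5,0],[0,0,-0.3],0],
  [[-0.1,0.7,0],[0,0,-0.3],0],
  [[-0.1,0.85,0],[0,0,-0.3],0],
  [[-0.1,0.95,0],[0,0,-0.3],0],
  [[-0.1,0.95,0],[0,0,0],0],
])

```text
time: 15.9
tool_pos: [0.5968, -0.1052, 0.0339]
tool_rot: [-0.0, -0.024, 1.0, 0.001]
contact_force: [-0.0, 1.3, -4.5]
gripper_width: 0.129
grasp_force: 65.8
```

```bash
python3 - <<'E'
from h import *
look('a')
E
```

```text
15.9 tcp bay (np.float64(-31.7), np.float64(30.2)) 0.0339 F [-0.   1.3 -4.5] tool y yaw-bay 0.20000000000000284
front x at y-70.. [ 45.  45.  51.  61.  64.  61.  58. 136. 136. 136. 136. 137. 137. 137.
 137. 131. 134. 134. 134.   8.] 
left y at x40.. [76. 76. 76. 75. 75. 69. 75. 74. 77. 77. 77. 76. 45. nan]
```

jog_arm([
  [[-0.1,0,0],[0,0,0],0],
  [[-0.2,0,0],[0,0,0],0],
  [[-0.28,0.05,0],[0,0,0],0],
  [[-0.3,0.1,0],[0,0,0],0],
  [[-0.3,0.18,0],[0,0,0],0],
  [[-0.3,0.22,0],[0,0,0],0],
])

```text
time: 16.7
tool_pos: [0.6042, -0.1001, 0.0341]
tool_rot: [0.0, -0.024, 1.0, -0.0]
contact_force: [-0.2, -0.2, -6.7]
gripper_width: 0.123
grasp_force: 65.7
```

```bash
python3 - <<'E'
from h import *
look('a')
E
```

```text
16.7 tcp bay (np.float64(-24.1), np.float64(35.0)) 0.0341 F [-0.2 -0.2 -6.7] tool y yaw-bay 0.20000000000000284
front x at y-70.. [ 54.  64.  58.  61.  61.  67.  67. 139. 142. 143. 143. 143. 143. 143.
 143. 143. 144. 144. 144.  91.] 
left y at x40.. [79. 79. 79. 78. 81. 69. 81. 80. 80. 80. 80. 79. 67. 79.]
```

The pan hangs almost free of the floor (−6.7 N), so I'll lower it 2 mm, then feel for the stop and the guide.

jog_arm([
  [[0,0,0.06],[0,0,0],0],
  [[0,0,0.08],[0,0,0],0],
  [[-0.06,0,0.08],[0,0,0],0],
  [[-0.12,0,0.08],[0,0,0],0],
  [[-0.12,0,0.08],[0,0,0],0],
])

```text
time: 17.38
tool_pos: [0.6042, -0.0999, 0.032]
tool_rot: [-0.004, -0.024, 1.0, 0.0]
contact_force: [-14.7, 0.5, 6.9]
gripper_width: 0.13
grasp_force: 67.4
```

jog_arm([
  [[0.05,0.06,0],[0,0,0],0],
  [[0.05,0.12,0],[0,0,0],0],
  [[0.05,0.18,0],[0,0,0],0],
  [[0.05,0.18,0],[0,0,0],0],
])

```text
time: 17.88
tool_pos: [0.6038, -0.0979, 0.032]
tool_rot: [-0.002, -0.023, 1.0, -0.002]
contact_force: [-10.8, -8.0, 1.5]
gripper_width: 0.129
grasp_force: 66.9
```

```bash
python3 - <<'E'
from h import *
im=look('a'); save(cv2.resize(im[60:180,310:460],None,fx=5,fy=5,interpolation=cv2.INTER_CUBIC),'pics/t5.png')
E
```

```text
17.875 tcp bay (np.float64(-24.4), np.float64(37.2)) 0.032 F [-10.8  -8.    1.5] tool y yaw-bay 0.09999999999999432
front x at y-70.. [ 60.  54.  54.  61.  61.  74.  67. 133. 142. 143. 143. 143. 143. 143.
 143. 143. 144. 144. 144. 141.] 
left y at x40.. [79. 79. 79. 78. 81. 69. 81. 80. 80. 80. 80. 79. 82. 79.]
```

View pics/t5.png

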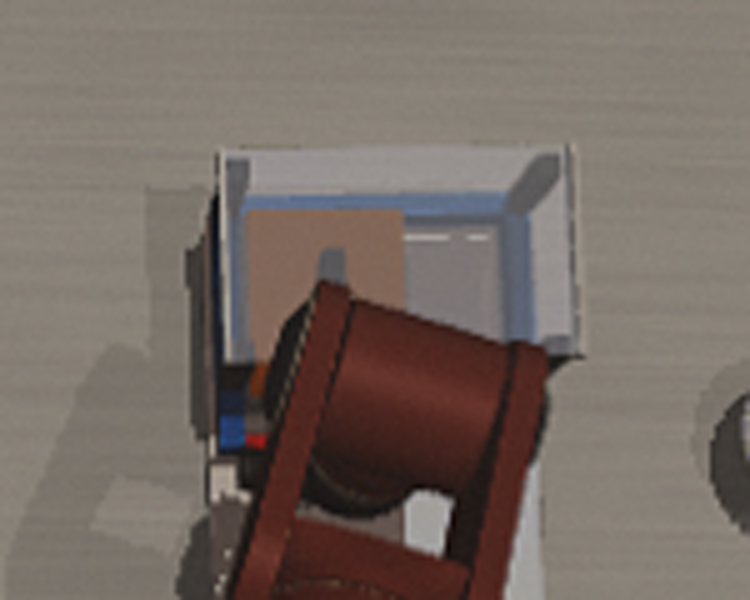

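jog_arm([
  [[0.06,0.1,0],[0,0,-0.2],0],
  [[0.06,0.16,0],[0,0,-0.3],0],
  [[0.06,0.16,0],[0,0,-0.3],0],
])

```text
time: 18.3
tool_pos: [0.604, -0.0977, 0.0329]
tool_rot: [0.0, -0.042, 0.999, -0.005]
contact_force: [-6.1, -18.9, -3.3]
gripper_width: 0.126
grasp_force: 77.0
```

jog_arm([
  [[0,-0.2,0],[0,0,0.3],0],
  [[0,-0.28,0],[0,0,0.3],0],
  [[0,-0.28,0],[0,0,0.3],0],
])

```text
time: 18.68
tool_pos: [0.6043, -0.0987, 0.0321]
tool_rot: [-0.0, -0.024, 1.0, -0.0]
contact_force: [-5.0, -0.7, -0.7]
gripper_width: 0.129
grasp_force: 66.4
```

```bash
python3 - <<'E'
from h import *
look('a')
E
```

```text
18.675 tcp bay (np.float64(-23.9), np.float64(36.4)) 0.0321 F [-5.  -0.7 -0.7] tool y yaw-bay 0.29999999999999716
front x at y-70.. [ 60.  54.  58.  61.  70.  74.  67.  71. 142. 143. 143. 143. 143. 143.
 143. 143. 144. 144. 144. 144.] 
left y at x40.. [79. 79. 79. 78. 81. 69. 81. 80. 80. 80. 83. 82. 82. 82.]
```

19 N sideways gives no further motion and the pan is down, so it stands against both faces. I'm releasing.

jog_arm([
  [[0,0,0],[0,0,0],50],
  [[0,0,0],[0,0,0],50],
  [[0,0,0],[0,0,0],50],
  [[0.5,0,0],[0,0,0],50],
  [[1.5,0,0],[0,0,0],50],
  [[3,0,0],[0,0,0],50],
  [[3.5,0,-1],[0,0,0],50],
  [[3.5,0,-3],[0,0,0],50],
])

```text
time: 19.73
tool_pos: [0.5132, -0.1019, 0.1046]
tool_rot: [-0.003, -0.023, 1.0, 0.001]
contact_force: [1.0, -0.2, 0.4]
gripper_width: 0.501
grasp_force: 0.0
```

jog_arm([
  [[0,0,-2],[0,0,0],50],
  [[2,0,-3],[0,0,0],50],
  [[3,0,-4],[0,0,0],50],
  [[3,0,-4],[0,0,0],50],
])

```text
time: 20.23
tool_pos: [0.4422, -0.1068, 0.2093]
tool_rot: [0.003, -0.023, 1.0, -0.001]
contact_force: [0.2, 0.3, -0.5]
gripper_width: 0.497
grasp_force: 0.0
```

```bash
python3 - <<'E'
from h import *
im=look('a'); a=cv2.resize(im[60:200,340:440],None,fx=4,fy=4,interpolation=cv2.INTER_CUBIC)
s=grab_frame('scene')[0]; b=cv2.resize(s[230:370,260:420],None,fx=2.5,fy=2.5,interpolation=cv2.INTER_CUBIC)
c=np.zeros((560,800,3),np.uint8);c[:,:400]=a;c[:350,400:]=b;save(c,'pics/end.png')
E
```

```text
20.225 tcp bay (np.float64(-186.3), np.float64(35.3)) 0.2093 F [ 0.2  0.3 -0.5] tool y yaw-bay 0.20000000000000284
front x at y-70.. [ nan  nan  nan  nan  nan  nan  nan  43. 142. 143. 143. 143. 143. 143.
 143. 143. 144. 144. 144. 141.] 
left y at x40.. [79. 79. 79. 78. 81. 69. 81. 80. 80. 80. 80. 82. 82. 79.]
```

View pics/end.png

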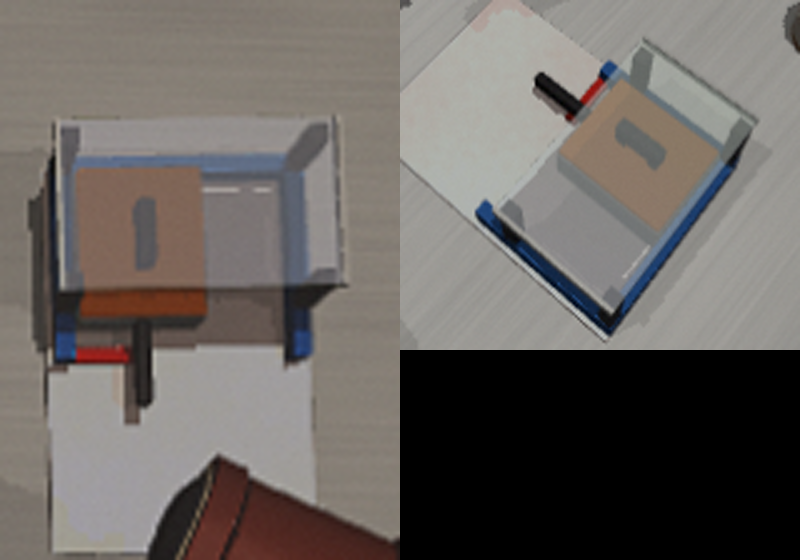

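The pan stands square in the back corner behind the curb, handle (142,360) pointing out, and the gripper is clear.

```bash
python3 -c "
from plant import *
print(job_done())"
```

```text
the job is handed in; nothing more can be done
None
```

The pan was set down on the landing and let go, then slid in by its handle; it now stands square in the back corner behind the red curb, touching the back stop and side guide, and the job was handed in at about 20 s with the gripper clear (the pan yawed about 8° during the sideways move and I straightened it before finishing).

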